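Right the fallen beaker and scrub it out

TASK

The white beaker has fallen over on the bench: stand it upright on the black rubber mat, wholly on the mat, setting it down rather than dropping it, and let go of it. Then take the brush out of its holder and, keeping hold of it, scrub the standing beaker: push the brush down to the bottom, twice draw it straight up by more than half the beaker's height and push it back down to the bottom, and leave it standing in the beaker. Do not knock over or shift the spray bottle, the amber bottle, the jar or the mouse.

Things in the scene. Friction and masses are not known exactly. Their poses are not given: they have to be found in the camera images.
- beaker: white straight-sided open plastic beaker, 64 mm outer diameter, 110 mm tall, wall 3 mm, floor 4 mm, about 0.16 kg; it starts lying on its side. Origin: centre of its underside; +z runs along its axis from the base to the mouth (rim at z = 110 mm). A tiny lip at the rim is for looks only
- beaker_in (a point): centre of the beaker's inner floor, 4 mm above its origin along its axis; inner diameter 58 mm, inner depth 106 mm
- mat: flat square black rubber mat, 160 x 160 x 6 mm, fixed to the bench. Origin: centre of its underside (on the bench); its x and y run along its edges, its top is at z = 6 mm
- holder: steel brush holder, fixed to the bench: upright open cup 50 mm outer and 44 mm inner diameter, 60 mm tall, inner floor 5 mm up, on a foot disc 84 mm in diameter and 5 mm thick. Origin: centre of its underside
- brush: straight bottle brush, 195 mm long, about 0.07 kg, standing head down in the holder. Origin: centre of the head's lower end; +z runs up to the handle's end. Grey cylindrical head 36 mm in diameter from z = 0 to 85 mm, steel stem 10 mm in diameter from 85 to 115 mm, wooden handle 16 mm in diameter from 115 to 195 mm
- brush_grip (a point): point on the brush's handle axis, 165 mm above the brush's origin, where it is best gripped from above
- spray: blue spray bottle with a white trigger head, 64 mm in diameter, 200 mm tall, standing; leave alone. Origin: centre of its underside
- amber: amber glass bottle with a black cap, 66 mm in diameter, 140 mm tall, standing; leave alone. Origin: centre of its underside
- jar: clear squat jar with a white lid, 72 mm in diameter, 70 mm tall, standing; leave alone. Origin: centre of its underside
- mouse: black computer mouse, 110 x 60 x 34 mm; leave alone. Origin: centre of its underside

How it is judged:
On the way, in this order (a step that is already met when the one before it is completed fails the run):
1. the beaker stands upright, wholly on the mat, and the fingers have let go of it (angle between beaker's own z axis and vertical below 0.12 rad and z of beaker in the frame of mat below 0.015 m and x of beaker in the frame of mat between -0.055 and 0.055 m and y of beaker in the frame of mat between -0.055 and 0.055 m and contact force between the fingers and beaker below 0.05 N and linear speed of beaker below 0.03 m/s), for 0.2 s.
2. the held brush is down at the bottom of the standing beaker (angle between beaker's own z axis and vertical below 0.12 rad and z of beaker in the frame of mat below 0.015 m and x of beaker in the frame of mat between -0.055 and 0.055 m and y of beaker in the frame of mat between -0.055 and 0.055 m and horizontal distance between brush and beaker_in below 0.03 m and z of brush in the frame of beaker_in between -0.01 and 0.02 m and contact force between the fingers and brush above 0.5 N), for 0.05 s.
3. first stroke: the held brush has been drawn up by 45 mm or more above the floor of the standing beaker (angle between beaker's own z axis and vertical below 0.12 rad and z of beaker in the frame of mat below 0.015 m and x of beaker in the frame of mat between -0.055 and 0.055 m and y of beaker in the frame of mat between -0.055 and 0.055 m and horizontal distance between brush and beaker_in below 0.03 m and z of brush in the frame of beaker_in above -0.01 m and contact force between the fingers and brush above 0.5 N and z of brush in the frame of beaker_in above 0.045 m), for 0.05 s.
4. the held brush is back at the bottom (all of step 2), for 0.05 s.
5. second stroke: the held brush has been drawn up by 45 mm or more again (all of step 3), for 0.05 s.
At the end, for the whole second after the job is handed in: The beaker stands on the mat, its axis within 0.12 rad of vertical and its base centre within 55 mm of the mat's centre along each of the mat's edges; the brush stands in it, its lower end within 20 mm of the beaker's inner floor and 30 mm of the beaker's axis; both are at rest (angle between beaker's own z axis and vertical below 0.12 rad and z of beaker in the frame of mat below 0.015 m and x of beaker in the frame of mat between -0.055 and 0.055 m and y of beaker in the frame of mat between -0.055 and 0.055 m and horizontal distance between brush and beaker_in below 0.03 m and z of brush in the frame of beaker_in between -0.01 and 0.02 m and linear speed of each of beaker, brush below 0.03 m/s); the robot touches nothing.
It fails at once if the beaker is let go in the air (its base more than 50 mm above the bench with no finger touching it) (contact force between the fingers and beaker below 0.01 N and height (world z) of beaker above 0.05 m).
It fails at once if the spray bottle, amber bottle, jar or mouse is knocked over or shifted by more than 40 mm (distance of any of spray, amber, jar, mouse from where it was at the start of the episode above 0.04 m or angle between any of spray, amber, jar, mouse's own z axis and vertical above 0.5 rad).
It also fails if it takes over 64 s, if anything falls off the work surface, if the arm or the gripper's body presses on something with over 40 N, if the wrist force passes 120 N, or if a joint passes its speed limit or range.

ROBOT

A 7-joint arm with a two-finger parallel gripper is mounted at the origin on the work surface. World frame = base frame: x ahead of the robot, y to its left, z up, the work surface at z = 0. Lengths are in m, angles in rad, forces in N, time in s.
With the tool pointing down it reaches from about 0.425 to 0.925 m from the base axis. Payload 6.8 kg.
Tool frame: the origin (TCP) lies on the centre line of the jaws, within the pads' length; the fingertips stand 19 mm ahead of it and the grasp point (between the pads) is the TCP (tcp_to_tips is the distance from the TCP to the fingertips, in m); x points along the fingers, y is the direction in which the jaws open and shut, and the axes are right-handed (so a half turn about x gives the same grasp; the last joint's range is limited). The gripper opens to 85 mm and grips with 20 to 120 N. Pads are 22 mm wide; open, the fingers measure 114 mm over their backs; the gripper's body (76 mm by 85 mm) begins 54 mm behind the grasp point. The pads swing forward as they close: fully open they stand 13 mm farther back than shut.
Start: joints at [1.176, 0.477, 0.022, 1.555, -0.011, 1.109, -0.083], TCP at [0.191, -0.647, 0.25] pointing down, gripper open.
Joint ranges: [-2.96, 2.96], [-0.34, 2.1], [-1.41, 1.46], [0.24, 2.44], [-1.37, 4.51], [0.17, 1.92], [-2.96, 2.96]. Speed limits (rad/s): [2.39, 2.39, 3.14, 3.14, 3.14, 3.14, 3.14].

INTERFACE

Orientations are given as a unit quaternion [w, x, y, z].
In Python, from station import get_obs, read_camera, hand_in, spot_in, cut_out, tcp_to_tips gives the robot as it stands.
- The arm moves only by the shell command python3 -m jog 'ROWS' [FORCE]. ROWS is JSON, a list of rows, each an object of numbers: "gripper": the closure, from 0 (fully open) to 1 (shut); "dx", "dy", "dz": the shift along the world's x, y, z in m; "rx", "ry", "rz": the turn, a rotation vector about the world's x, y, z in degrees. In form: [{"gripper": .., "dx": .., "dy": .., "dz": .., "rx": .., "ry": .., "rz": ..}, ...]. A call has 1 to 10 rows; each row is the pose to reach, as a shift and turn from the pose commanded when the call began; what a row does not reach only later rows make up. A row lasts 1/10 s, in which the tool goes at most 50 mm and 8.59 degrees, less where a joint would pass 70% of its speed; a pose out of reach is approached as far as the arm can. A call with a gripper value outside its range is refused whole. The fingers move at their own pace and stop on an object; FORCE is the grip in N (left out, the last holds). Time passes only in rows, so rows that repeat a pose let the fingers close. It gives the time, the measured TCP pose, the force and the opening at its end, in the units of the state.
- get_obs(): the state, without advancing time (a new reading comes with each control period).
- read_camera(name): name is "scene" or "top" or "wrist"; returns a dict with "pixels" (420x560x3 uint8, blue, green, red), "range_z" (420x560 float32, m along the optical axis (not along the pixel's ray), 0 where there is no reading), "camera_matrix" (3x3 intrinsics, pixels), "cam_to_world" (4x4, takes a point from camera to world coordinates). Camera axes: x right, y down, z forward; pixel columns grow to the right and rows downward; lengths in m; the calibration is good to about 2 mm. The wrist camera is an equidistant fisheye: a pixel r from the principal point sees the ray r / f radians off the axis. A picture is of the moment at which its call begins.
- hand_in(): hands the job in, once; it reports no verdict.
Trained networks look in the newest picture that a camera, given by its name, has taken for a name from the list of things; names that differ only in an ending like _2 or _b are one class to them, and where a whole thing is asked for, a point or a joint stands for the part that bears it (a point fixed in the world has none). Each returns a list of dicts, best first, with "conf" (0 to 1); they miss things now and then, are a little off and sometimes report something else, mostly with a low value. They report only what shows in the picture. A call takes as long as a camera call.
- spot_in(camera, label): "box" ([centre column, centre row, width, height] in pixels, round what is visible of it).
- cut_out(camera, label): "mask" (420x560 bool, what is visible of it) and "box" ([centre column, centre row, width, height] in pixels, round what is visible of it).
The state is a dict: "t": time; "q": joint angles; "joint_vel": joint speeds; "joint_torque": joint torques, N m; "eef_pos": TCP position; "tool_rot": TCP orientation; "contact_force": force on the tool from outside, world axes, zero at the start; "torque": the same for the moment, N m; "gripper_width": opening from 0.0 (shut) to 1.0 (fully open).
Only numpy, scipy, OpenCV 4.12 (cv2) and the standard library are available. Lean on these libraries where they do the work, as an engineer would, in place of code of your own. Each camera call takes 0.05 s, during which the arm holds its last target. There are 200 camera calls.

## Working session

There is one attempt and no reset: what is moved stays moved. The work goes in short steps, Python scripts to look and compute and a shell command to move; the robot and the scene stay as the last step left them, time stands still between calls to the robot, and variables do not carry over. Pictures are saved under pics/ and viewed, about 8 in all and at most 12, crops included, and the job is handed in when it is done.

```bash
mkdir -p pics; ls; cat > h.py <<'E'
import numpy as np, cv2
from station import *
def cloud(c,mask=None):
    z=c["range_z"];K=c["camera_matrix"];T=c["cam_to_world"]
    m=(z>0) if mask is None else (z>0)&mask
    v,u=np.nonzero(m);d=z[v,u]
    P=np.stack([(u-K[0,2])/K[0,0]*d,(v-K[1,2])/K[1,1]*d,d],1)
    return P@T[:3,:3].T+T[:3,3]
E
python3 - <<'E'
from h import *
for cam in["scene","top"]:
    c=read_camera(cam);cv2.imwrite(f"pics/{cam}0.png",c["pixels"])
    for n in["beaker","mat","holder","brush","spray","amber","jar","mouse"]:
        for r in cut_out(cam,n)[:1]:
            P=cloud(c,cv2.erode(r["mask"].astype(np.uint8),np.ones((3,3)))>0)
            if len(P)==0: print(cam,n,"empty");continue
            print(cam,n,round(r["conf"],2),np.round(r["box"]),len(P),np.round(np.median(P,0),3),np.round(np.percentile(P,2,axis=0),3),np.round(np.percentile(P,98,axis=0),3))
o=get_obs();print(o["t"],o["eef_pos"],o["tool_rot"],o["gripper_width"])
E
```

```text
pics
scene beaker 0.89 [264. 246.  53.  57.] 1543 [0.59  0.003 0.056] [ 0.521 -0.037  0.012] [0.634 0.033 0.065]
scene mat 0.85 [387. 315. 115.  95.] 5354 [0.515 0.272 0.006] [0.439 0.193 0.003] [0.584 0.341 0.009]
scene holder 0.97 [174. 194.  34.  33.] 636 [ 0.612 -0.275  0.009] [ 0.567 -0.321  0.002] [ 0.636 -0.256  0.057]
scene brush 0.85 [167. 158.  20.  52.] 342 [ 0.603 -0.287  0.089] [ 0.59  -0.295  0.063] [ 0.617 -0.276  0.196]
scene spray 0.56 [208. 310.  46.  88.] 2612 [0.786 0.081 0.124] [0.746 0.056 0.014] [0.81  0.095 0.197]
scene amber 0.92 [180. 262.  40.  59.] 1352 [ 0.744 -0.069  0.09 ] [ 0.712 -0.094  0.012] [ 0.765 -0.054  0.141]
scene mouse 0.59 [405. 233.  53.  36.] 1075 [0.335 0.183 0.03 ] [0.278 0.145 0.011] [0.376 0.216 0.037]
top beaker 0.57 [290. 205.  40.  53.] 1144 [ 0.574 -0.01   0.06 ] [ 0.525 -0.046  0.045] [0.624 0.024 0.065]
top mat 0.89 [177. 234.  74.  69.] 4116 [0.506 0.265 0.006] [0.434 0.19  0.003] [0.581 0.339 0.01 ]
top holder 0.64 [407. 196.  36.  33.] 516 [ 0.589 -0.277  0.006] [ 0.563 -0.319  0.002] [ 0.635 -0.258  0.061]
top brush 0.56 [426. 193.  38.  21.] 331 [ 0.597 -0.288  0.09 ] [ 0.584 -0.303  0.059] [ 0.611 -0.277  0.2  ]
top spray 0.89 [258. 109.  31.  50.] 963 [0.758 0.06  0.134] [0.737 0.034 0.032] [0.789 0.084 0.198]
top amber 0.83 [323. 136.  35.  37.] 764 [ 0.719 -0.081  0.1  ] [ 0.698 -0.111  0.024] [ 0.747 -0.056  0.141]
top jar 0.87 [368. 308.  29.  32.] 765 [ 0.342 -0.185  0.069] [ 0.312 -0.216  0.027] [ 0.37  -0.157  0.073]
top mouse 0.77 [211. 314.  34.  45.] 1018 [0.324 0.171 0.033] [0.274 0.137 0.016] [0.371 0.207 0.037]
0.9 [ 0.19095481 -0.64743909  0.25031921] [ 0.10104447  0.69986725  0.10102619 -0.69983538] 1.0036403605504238
```

```bash
python3 - <<'E'
import cv2,numpy as np
a=cv2.imread("pics/scene0.png")[120:400,120:480];b=cv2.imread("pics/top0.png")[60:360,120:480]
a=cv2.resize(a,(400,311));b=cv2.resize(b,None,fx=400/360,fy=400/360)
a=cv2.resize(a,None,fx=2,fy=2)[:, :800]
b=cv2.imread("pics/top0.png")[150:260,230:350]
b=cv2.resize(b,(280,257)); 
o=np.zeros((600,800,3),np.uint8); o[:600]=a[:600]; o[:257,520:]=b
cv2.imwrite("pics/v1.png",o)
E
python3 - <<'E'
import sys;sys.path.insert(0,'.')
from h import *
c=read_camera("top");r=cut_out("top","beaker")[0]
P=cloud(c,cv2.erode(r["mask"].astype(np.uint8),np.ones((3,3)))>0)
P=P[P[:,2]>.03];xy=P[:,:2];m=xy.mean(0);w,V=np.linalg.eigh(np.cov((xy-m).T))
ax=V[:,1];ax=ax if ax[0]>0 else -ax;pr=(xy-m)@ax;s=(xy-m)@V[:,0]
print("axis",ax,np.degrees(np.arctan2(ax[1],ax[0])),"ends",m+ax*pr.min(),m+ax*pr.max(),"side",s.min(),s.max())
for lo in np.linspace(pr.min(),pr.max(),9)[:-1]:
    k=(pr>=lo)&(pr<lo+.014);print(round(lo,3),np.round([P[k,2].max(),np.percentile(P[k,2],5),s[k].min(),s[k].max()],3))
c2=read_camera("top");r=cut_out("top","mat")[0]
print(cv2.minAreaRect((cloud(c2,r["mask"])[:,:2]*1000).astype(np.float32)))
from scipy.spatial.transform import Rotation as R
q=get_obs()["tool_rot"];print(R.from_quat([*q[1:],q[0]]).as_matrix().round(3))
E
```

```text
axis [0.94060737 0.33949635] 19.84619178100786 ends [ 0.52410176 -0.02787193] [0.62247407 0.00763389] side -0.028671451940759096 0.02939743774252064
-0.052 [ 0.066  0.047 -0.028  0.029]
-0.039 [ 0.066  0.047 -0.028  0.029]
-0.026 [ 0.069  0.049 -0.028  0.029]
-0.013 [ 0.067  0.048 -0.028  0.029]
0.0 [ 0.067  0.048 -0.028  0.029]
0.013 [ 0.067  0.049 -0.028  0.028]
0.026 [ 0.066  0.048 -0.028  0.029]
0.039 [ 0.067  0.048 -0.029  0.028]
((508.5338134765625, 267.60321044921875), (166.66290283203125, 162.8735809326172), 85.6439208984375)
[[ 0.     0.283 -0.959]
 [-0.    -0.959 -0.283]
 [-1.     0.    -0.   ]]
```

View pics/v1.png

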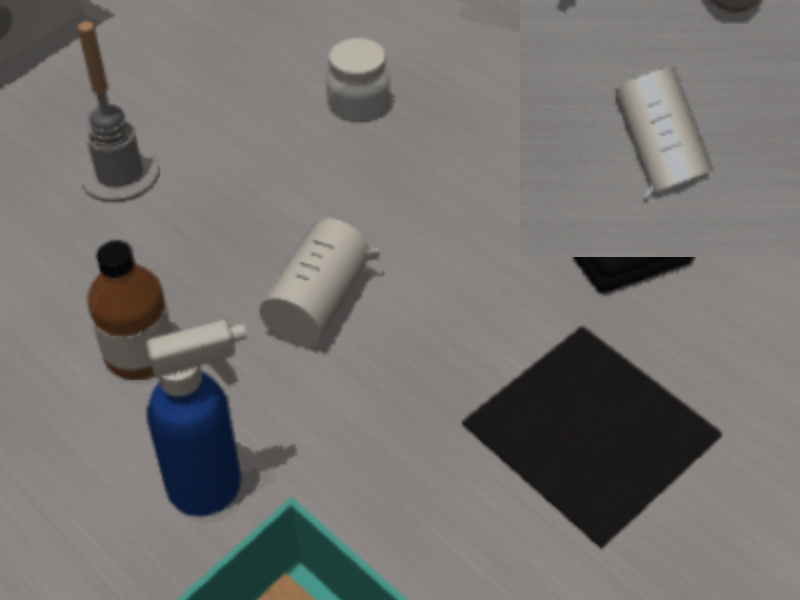

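The scene view shows the beaker lying with its closed base at (295,320), facing +x. The mouth and spout at (375,258) face the robot. Brush and holder are at (100,110), and the mat is clear at (590,435). I'll move above the beaker now and log poses along the way.

```bash
cat > log.py <<'E'
from station import get_obs
import json
o=get_obs();r={k:[float(x) for x in o[k]] for k in("q","eef_pos","tool_rot","contact_force")}
open("log.jsonl","a").write(json.dumps(r)+"\n");print("q",[round(x,2) for x in r["q"]])
E
python3 log.py
python3 -m jog '[{"gripper":0,"dx":0.02,"dy":0.05,"dz":0.02},{"gripper":0,"dx":0.15,"dy":0.3,"dz":0.02},{"gripper":0,"dx":0.15,"dy":0.3,"dz":0.02},{"gripper":0,"dx":0.15,"dy":0.3,"dz":0.02},{"gripper":0,"dx":0.15,"dy":0.3,"dz":0.02},{"gripper":0,"dx":0.15,"dy":0.3,"dz":0.02},{"gripper":0,"dx":0.15,"dy":0.3,"dz":0.02}]'; python3 log.py
python3 -m jog '[{"gripper":0,"dx":0.2,"dy":0.33,"dz":0},{"gripper":0,"dx":0.2,"dy":0.33,"dz":0},{"gripper":0,"dx":0.2,"dy":0.33,"dz":0},{"gripper":0,"dx":0.2,"dy":0.33,"dz":0},{"gripper":0,"dx":0.2,"dy":0.33,"dz":0},{"gripper":0,"dx":0.2,"dy":0.33,"dz":0},{"gripper":0,"dx":0.2,"dy":0.33,"dz":0},{"gripper":0,"dx":0.2,"dy":0.33,"dz":0},{"gripper":0,"dx":0.2,"dy":0.33,"dz":0,"rz":3.4}]'; python3 log.py
```

```text
q [1.18, 0.48, 0.02, 1.56, -0.01, 1.11, -0.08]
q [1.18, 0.48, 0.02, 1.56, -0.01, 1.11, -0.08]
q [1.18, 0.48, 0.02, 1.56, -0.01, 1.11, -0.08]$[0]: bad value
$[0]: bad value
```

```bash
rm log.jsonl; python3 log.py
python3 -m jog '[{"gripper":0,"dx":0.02,"dy":0.05,"dz":0.02,"rx":0,"ry":0,"rz":0},{"gripper":0,"dx":0.15,"dy":0.3,"dz":0.02,"rx":0,"ry":0,"rz":0},{"gripper":0,"dx":0.15,"dy":0.3,"dz":0.02,"rx":0,"ry":0,"rz":0},{"gripper":0,"dx":0.15,"dy":0.3,"dz":0.02,"rx":0,"ry":0,"rz":0},{"gripper":0,"dx":0.15,"dy":0.3,"dz":0.02,"rx":0,"ry":0,"rz":0},{"gripper":0,"dx":0.15,"dy":0.3,"dz":0.02,"rx":0,"ry":0,"rz":0},{"gripper":0,"dx":0.15,"dy":0.3,"dz":0.02,"rx":0,"ry":0,"rz":0}]' 20; python3 log.py
```

```text
q [1.18, 0.48, 0.02, 1.56, -0.01, 1.11, -0.08]
t: 1.8
eef_pos: [0.3422, -0.3446, 0.2707]
tool_rot: [0.102, 0.7, 0.102, -0.699]
contact_force: [0.5, -0.4, 0.3]
gripper_width: 1.003
q [0.79, 0.15, -0.14, 1.96, 0.02, 1.03, -0.65]
```

```bash

python3 -m jog '[{"gripper":0,"dx":0.2,"dy":0.32,"dz":0,"rx":0,"ry":0,"rz":3.4},{"gripper":0,"dx":0.2,"dy":0.32,"dz":0,"rx":0,"ry":0,"rz":3.4},{"gripper":0,"dx":0.2,"dy":0.32,"dz":0,"rx":0,"ry":0,"rz":3.4},{"gripper":0,"dx":0.2,"dy":0.32,"dz":0,"rx":0,"ry":0,"rz":3.4},{"gripper":0,"dx":0.2,"dy":0.32,"dz":0,"rx":0,"ry":0,"rz":3.4},{"gripper":0,"dx":0.2,"dy":0.32,"dz":0,"rx":0,"ry":0,"rz":3.4},{"gripper":0,"dx":0.2,"dy":0.32,"dz":0,"rx":0,"ry":0,"rz":3.4},{"gripper":0,"dx":0.2,"dy":0.32,"dz":0,"rx":0,"ry":0,"rz":3.4}]'; python3 log.py
python3 -m jog '[{"gripper":0,"dx":0,"dy":0,"dz":0,"rx":13.6,"ry":-37.6,"rz":0},{"gripper":0,"dx":0,"dy":0,"dz":-0.02,"rx":13.6,"ry":-37.6,"rz":0},{"gripper":0,"dx":0,"dy":0,"dz":-0.04,"rx":13.6,"ry":-37.6,"rz":0},{"gripper":0,"dx":0,"dy":0,"dz":-0.06,"rx":13.6,"ry":-37.6,"rz":0},{"gripper":0,"dx":0,"dy":0,"dz":-0.1,"rx":13.6,"ry":-37.6,"rz":0}]'; python3 log.py
```

```text
t: 2.6
eef_pos: [0.5426, -0.0228, 0.2708]
tool_rot: [0.123, 0.697, 0.124, -0.696]
contact_force: [0.5, -0.7, -0.5]
gripper_width: 0.997
q [0.27, 0.27, -0.41, 1.83, 0.12, 1.07, -1.4]
t: 3.1
eef_pos: [0.5389, -0.0188, 0.2094]
tool_rot: [0.073, 0.861, 0.171, -0.473]
contact_force: [0.9, 0.1, -0.2]
gripper_width: 1.002
q [0.62, 0.2, -0.61, 2.24, -0.58, 0.27, -0.63]
```

```bash
cat > kin.py <<'E'
import numpy as np, json, itertools
from scipy.optimize import least_squares
from scipy.spatial.transform import Rotation as R
RT=np.array([[0,0,-1],[0,1,0],[1,0,0]],float) # tool x = flange z ; y=y ; z=-x
def fk(q,p,s):
    h,L1,L2,L3,a1,a2,o1,o7=p[:8]
    A=R.from_euler("z",s[0]*q[0]+o1).as_matrix();x=np.array([0,0,h])
    A=A@R.from_euler("y",q[1]).as_matrix()@R.from_euler("z",s[1]*q[2]).as_matrix()
    x=x+A@[a1,0,L1];A=A@R.from_euler("y",q[3]).as_matrix()@R.from_euler("z",s[2]*q[4]).as_matrix();x=x+A@[a2,0,L2]
    A=A@R.from_euler("y",q[5]).as_matrix()@R.from_euler("z",s[3]*q[6]+o7).as_matrix();x=x+A@[0,0,L3]
    return x,A@RT
def load():
    D=[json.loads(l) for l in open("log.jsonl")]
    return [(np.array(d["q"]),np.array(d["eef_pos"]),R.from_quat(np.roll(d["tool_rot"],-1)).as_matrix()) for d in D]
def res(p,s,D):
    o=[]
    for q,x,M in D:
        y,N=fk(q,p,s);o+=[*(y-x),*(.5*R.from_matrix(N@M.T).as_rotvec())]
    return np.array(o)
def fit():
    D=load();b=None
    for s in itertools.product([1,-1],repeat=4):
        for o7 in(0,1.57,3.14,-1.57):
            f=least_squares(res,[.34,.4,.4,.2,0,0,0,o7],args=(s,D))
            if b is None or f.cost<b[0]: b=(f.cost,f.x,s)
    return b
LO=np.array([-2.96,-.34,-1.41,.24,-1.37,.17,-2.96]);HI=np.array([2.96,2.1,1.46,2.44,4.51,1.92,2.96])
def ik(x,M,p,s,q0,n=0):
    def f(q):
        y,N=fk(q,p,s);return np.r_[(y-x)*10,3*R.from_matrix(N@M.T).as_rotvec(),.003*(q-q0)]
    best=None;rng=np.random.default_rng(0)
    for i in range(n+1):
        st=q0 if i==0 else rng.uniform(LO,HI)
        g=least_squares(f,np.clip(st,LO+1e-3,HI-1e-3),bounds=(LO,HI))
        y,N=fk(g.x,p,s);e=np.linalg.norm(y-x);r=np.degrees(np.linalg.norm(R.from_matrix(N@M.T).as_rotvec()))
        if best is None or e*1000+r<best[0]: best=(e*1000+r,e,r,g.x)
    return best
if __name__=="__main__":
    c,p,s=fit();print(c,p.round(3),s)
    json.dump([list(p),list(s)],open("kin.json","w"))
E
python3 kin.py
```

```text
0.0005117262513643783 [ 0.239  0.568  0.474  0.28  -0.007  0.007 -0.097  1.478] (-1, -1, -1, -1)
```

```bash
cat > plan.py <<'E'
from kin import *
p,s=json.load(open("kin.json"));D=load();qn=D[-1][0]
def frame(a,y):
    return np.c_[a,y,np.cross(a,y)]
th=np.radians(19.8);d=np.array([np.cos(th),np.sin(th),0]);yg=np.array([np.sin(th),-np.cos(th),0])
Z=np.array([0,0,1.])
for al in(20,30,40,45,50):
    A=np.radians(al);a=-Z*np.cos(A)+d*np.sin(A)
    for z in(.12,.034):
        b=ik(np.array([.554,-.017,z]),frame(a,yg),p,s,qn,8);print("grasp",al,z,round(b[1],3),round(b[2],1),b[3].round(2))
    for psi in range(-180,180,30):
        c=np.radians(psi);hd=np.array([np.cos(c),np.sin(c),0]);a2=-Z*np.sin(A)+hd*np.cos(A)
        # mouth dir -d along sign of tool z: tool z at grasp
        zg=np.cross(a,yg);sg=np.sign(zg@(-d)) # +: tool z toward mouth
        y2=np.cross(Z,hd) ; 
        # want tool z (=a x y) have up component sign sg
        if np.sign(np.cross(a2,y2)[2])!=sg:y2=-y2
        b=ik(np.array([.51,.267,.081]),frame(a2,y2),p,s,qn,6)
        if b[0]<10:print("  place",al,psi,round(b[1],3),round(b[2],1),b[3].round(2))
E
python3 plan.py
```

```text
grasp 20 0.12 0.0 0.0 [ 0.17  0.37 -0.19  2.15 -0.26  0.32 -0.98]
grasp 20 0.034 0.0 0.0 [ 0.05  0.53 -0.03  2.2  -0.94  0.17 -0.29]
  place 20 -180 0.0 0.0 [-0.31  1.07 -0.22  1.31 -0.24  1.92 -2.04]
  place 20 -120 0.0 0.0 [-0.78  1.05  0.03  1.33  0.37  1.92 -1.36]
  place 20 -90 0.0 0.0 [-0.89  0.97 -0.03  1.55  0.73  1.7  -1.26]
  place 20 -60 0.0 0.0 [-0.96  0.87 -0.09  1.84  1.11  1.47 -1.3 ]
  place 20 -30 0.0 0.0 [-0.81  0.82 -0.32  2.16  1.65  1.44 -1.45]
  place 20 0 0.0 0.0 [-0.46  0.87 -0.58  2.44  2.32  1.58 -1.41]
  place 20 60 0.0 0.0 [ 0.76  1.61 -1.41  2.41  2.75  0.57  0.34]
  place 20 90 0.0 0.0 [ 0.41  0.94 -0.65  2.11 -1.23  0.76 -2.02]
  place 20 120 0.0 0.0 [ 0.15  0.94 -0.43  1.79 -0.77  1.22 -2.26]
  place 20 150 0.0 0.0 [-0.07  1.01 -0.32  1.51 -0.49  1.62 -2.24]
grasp 30 0.12 0.0 0.0 [ 0.28  0.36 -0.25  2.26 -1.18  0.17 -0.01]
grasp 30 0.034 0.0 0.0 [ 0.53  0.62 -0.61  2.31  2.69  0.19  2.48]
  place 30 -180 0.0 0.0 [-0.31  0.99 -0.21  1.37 -0.2   1.77 -2.03]
  place 30 -150 0.0 0.0 [-0.51  1.01 -0.14  1.31  0.09  1.87 -1.72]
  place 30 -120 0.0 0.0 [-0.69
[... 2678 characters left out ...]
.84 -0.17  1.49  0.11  1.52 -1.74]
  place 50 -120 0.0 0.0 [-0.61  0.81 -0.17  1.55  0.36  1.47 -1.45]
  place 50 -90 0.0 0.0 [-0.69  0.75 -0.19  1.7   0.63  1.31 -1.23]
  place 50 -60 0.0 0.0 [-0.7   0.67 -0.27  1.91  0.96  1.11 -1.08]
  place 50 -30 0.0 0.0 [-0.55  0.6  -0.45  2.13  1.4   0.94 -1.03]
  place 50 0 0.0 0.0 [-0.16  0.63 -0.8   2.31  1.91  0.88 -0.9 ]
  place 50 30 0.0 0.0 [ 0.29  0.82 -1.15  2.37  2.21  0.76 -0.42]
  place 50 60 0.0 0.0 [ 0.23  0.63 -0.74  2.29  3.74  0.17 -1.43]
  place 50 90 0.0 0.0 [ 0.03  0.61 -0.36  2.09 -1.    0.59 -2.52]
  place 50 120 0.0 0.0 [-0.08  0.68 -0.26  1.87 -0.63  0.95 -2.46]
  place 50 150 0.0 0.0 [-0.2   0.76 -0.22  1.67 -0.36  1.24 -2.28]
```

```bash
cat > delta.py <<'E'
import sys; from kin import *; from station import get_obs
Z=np.array([0,0,1.])
def go(x,a,y):
    o=get_obs();M=R.from_quat(np.roll(o["tool_rot"],-1)).as_matrix();a=a/np.linalg.norm(a);y=y-a*(a@y);y/=np.linalg.norm(y)
    N=np.c_[a,y,np.cross(a,y)]
    print("shift",(np.array(x)-o["eef_pos"]).round(4),"rot deg",np.degrees(R.from_matrix(N@M.T).as_rotvec()).round(1),"| a",M[:,0].round(3),"y",M[:,1].round(3))
def grasp(x,al,th=19.8):
    th=np.radians(th);A=np.radians(al);d=np.array([np.cos(th),np.sin(th),0])
    go(x,-Z*np.cos(A)+d*np.sin(A),np.array([np.sin(th),-np.cos(th),0]))
E
python3 -c "
from delta import *
grasp([.554,-.017,.12],15);grasp([.554,-.017,.03],15)"
```

```text
shift [ 0.0151  0.0018 -0.0894] rot deg [-8.2 16.  -1.2] | a [ 0.494  0.225 -0.84 ] y [ 0.363 -0.931 -0.036]
shift [ 0.0151  0.0018 -0.1794] rot deg [-8.2 16.  -1.2] | a [ 0.494  0.225 -0.84 ] y [ 0.363 -0.931 -0.036]
```

```bash

python3 -m jog '[{"gripper":0,"dx":0.015,"dy":0.002,"dz":-0.02,"rx":-8.2,"ry":16,"rz":-1.2},{"gripper":0,"dx":0.015,"dy":0.002,"dz":-0.06,"rx":-8.2,"ry":16,"rz":-1.2},{"gripper":0,"dx":0.015,"dy":0.002,"dz":-0.09,"rx":-8.2,"ry":16,"rz":-1.2},{"gripper":0,"dx":0.015,"dy":0.002,"dz":-0.09,"rx":-8.2,"ry":16,"rz":-1.2},{"gripper":0,"dx":0.015,"dy":0.002,"dz":-0.09,"rx":-8.2,"ry":16,"rz":-1.2}]'; python3 log.py
python3 - <<'E'
from delta import *
grasp([.554,-.017,.03],15)
from h import *
c=read_camera("wrist");cv2.imwrite("pics/w1.png",c["pixels"])
E
```

```text
t: 3.6
eef_pos: [0.5573, -0.0129, 0.1214]
tool_rot: [0.106, 0.781, 0.14, -0.599]
contact_force: [-1.0, 0.9, -0.2]
gripper_width: 1.0
q [0.09, 0.37, -0.16, 2.12, -0.05, 0.41, -1.22]
shift [-0.0033 -0.0041 -0.0914] rot deg [-0.1  0.  -0.4] | a [ 0.244  0.091 -0.966] y [ 0.346 -0.938 -0.001]
```

View pics/w1.png

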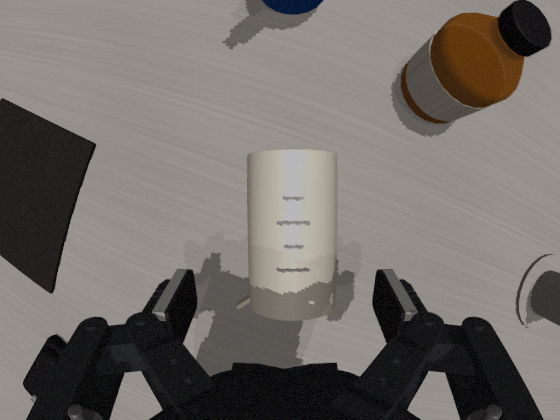

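The wrist view shows the beaker (248–337, 150–318) between the fingers (190 and 378), with its mouth and spout at the bottom. It's aligned to about 4 mm. Next I descend and grip.

```bash

python3 -m jog '[{"gripper":0,"dx":-0.003,"dy":-0.005,"dz":-0.03,"rx":0,"ry":0,"rz":-0.4},{"gripper":0,"dx":-0.003,"dy":-0.005,"dz":-0.06,"rx":0,"ry":0,"rz":-0.4},{"gripper":0,"dx":-0.003,"dy":-0.005,"dz":-0.09,"rx":0,"ry":0,"rz":-0.4},{"gripper":0,"dx":-0.003,"dy":-0.005,"dz":-0.09,"rx":0,"ry":0,"rz":-0.4},{"gripper":0.5,"dx":-0.003,"dy":-0.005,"dz":-0.09,"rx":0,"ry":0,"rz":-0.4},{"gripper":0.5,"dx":-0.003,"dy":-0.005,"dz":-0.09,"rx":0,"ry":0,"rz":-0.4},{"gripper":0.5,"dx":-0.003,"dy":-0.005,"dz":-0.09,"rx":0,"ry":0,"rz":-0.4},{"gripper":0.5,"dx":-0.003,"dy":-0.005,"dz":-0.09,"rx":0,"ry":0,"rz":-0.4}]' 40; python3 log.py
python3 -c "
from delta import *
grasp([.554,-.017,.03],15)"; python3 kin.py
```

```text
t: 4.45
eef_pos: [0.5551, -0.0209, 0.0346]
tool_rot: [0.103, 0.783, 0.134, -0.598]
contact_force: [-3.4, -1.5, 5.5]
gripper_width: 0.747
q [0.09, 0.53, -0.15, 2.16, -0.03, 0.21, -1.23]
shift [-0.0011  0.0039 -0.0046] rot deg [-0.   0.3  0.3] | a [ 0.248  0.087 -0.965] y [ 0.334 -0.943  0.001]
0.0007014516908105484 [ 0.229  0.574  0.471  0.281 -0.007  0.004 -0.096  1.478] (-1, -1, -1, -1)
```

```bash

python3 -m jog '[{"gripper":0.5,"dx":0,"dy":0.01,"dz":0.04,"rx":0,"ry":0,"rz":0},{"gripper":0.5,"dx":-0.01,"dy":0.03,"dz":0.09,"rx":0,"ry":0,"rz":0},{"gripper":0.5,"dx":-0.02,"dy":0.06,"dz":0.13,"rx":0,"ry":0,"rz":0},{"gripper":0.5,"dx":-0.02,"dy":0.1,"dz":0.16,"rx":0,"ry":0,"rz":0},{"gripper":0.5,"dx":-0.02,"dy":0.14,"dz":0.18,"rx":0,"ry":0,"rz":0},{"gripper":0.5,"dx":-0.02,"dy":0.18,"dz":0.2,"rx":0,"ry":0,"rz":0},{"gripper":0.5,"dx":-0.02,"dy":0.18,"dz":0.2,"rx":0,"ry":0,"rz":0}]'; python3 log.py
cat >> delta.py <<'E'
def place(x,psi,al=15.2):
    c=np.radians(psi);A=np.radians(al);h=np.array([np.cos(c),np.sin(c),0]);go(x,-Z*np.sin(A)+h*np.cos(A),np.cross(Z,h))
E
python3 -c "
from delta import *
for s in(-60,-90,-120):place([.509,.267,.2],s)
p,s=json.load(open('kin.json'));q=load()[-1][0]
A=np.radians(15.2);h=np.array([0,-1,0]);a=-Z*np.sin(A)+h*np.cos(A);y=np.cross(Z,h);N=np.c_[a,y,np.cross(a,y)]
M=load()[-1][2];rv=R.from_matrix(N@M.T).as_rotvec();x0=load()[-1][1]
for f in np.linspace(0,1,9):
    b=ik(x0+f*(np.array([.509,.267,.22])-x0),R.from_rotvec(f*rv).as_matrix()@M,p,s,q);q=b[3];print(round(f,2),round(b[1],3),round(b[2],1),q.round(2))
"
```

```text
t: 5.15
eef_pos: [0.5354, 0.1681, 0.2383]
tool_rot: [0.105, 0.785, 0.14, -0.594]
contact_force: [0.4, -0.7, -0.3]
gripper_width: 0.742
q [-0.32, 0.19, -0.12, 2.03, 0.07, 0.65, -1.7]
shift [-0.0264  0.0989 -0.0383] rot deg [-94.6  34.1  76.3] | a [ 0.254  0.096 -0.963] y [ 0.345 -0.939 -0.003]
shift [-0.0264  0.0989 -0.0383] rot deg [-78.2  54.4  54.1] | a [ 0.254  0.096 -0.963] y [ 0.345 -0.939 -0.003]
shift [-0.0264  0.0989 -0.0383] rot deg [-59.4  70.4  31.2] | a [ 0.254  0.096 -0.963] y [ 0.345 -0.939 -0.003]
0.0 0.0 0.0 [-0.28  0.2  -0.13  2.01  0.02  0.66 -1.63]
0.12 0.0 0.0 [-0.37  0.27 -0.13  1.91  0.17  0.87 -1.67]
0.25 0.0 0.0 [-0.45  0.34 -0.13  1.81  0.28  1.07 -1.67]
0.38 0.0 0.0 [-0.52  0.43 -0.14  1.73  0.37  1.26 -1.63]
0.5 0.0 0.0 [-0.59  0.51 -0.14  1.66  0.45  1.43 -1.57]
0.62 0.0 0.0 [-0.65  0.6  -0.14  1.6   0.54  1.59 -1.5 ]
0.75 0.0 0.0 [-0.71  0.67 -0.14  1.57  0.62  1.73 -1.41]
0.88 0.0 0.0 [-0.77  0.75 -0.15  1.55  0.71  1.85 -1.31]
1.0 0.0 0.0 [-0.86  0.81 -0.09  1.55  0.8   1.92 -1.17]
```

```bash

python3 -m jog '[{"gripper":0.5,"dx":0,"dy":0.02,"dz":0,"rx":-43,"ry":21,"rz":34},{"gripper":0.5,"dx":-0.01,"dy":0.04,"dz":0,"rx":-43,"ry":21,"rz":34},{"gripper":0.5,"dx":-0.02,"dy":0.06,"dz":0,"rx":-43,"ry":21,"rz":34},{"gripper":0.5,"dx":-0.026,"dy":0.09,"dz":0,"rx":-43,"ry":21,"rz":34},{"gripper":0.5,"dx":-0.026,"dy":0.099,"dz":0,"rx":-43,"ry":21,"rz":34},{"gripper":0.5,"dx":-0.026,"dy":0.099,"dz":0,"rx":-43,"ry":21,"rz":34},{"gripper":0.5,"dx":-0.026,"dy":0.099,"dz":0,"rx":-43,"ry":21,"rz":34}]'; python3 log.py
python3 -c "
from delta import *
for s in(-60,-70,-80):place([.509,.267,.2],s)"
```

```text
t: 5.85
eef_pos: [0.5084, 0.26, 0.2334]
tool_rot: [-0.519, -0.5, -0.144, 0.678]
contact_force: [1.0, -0.3, -0.9]
gripper_width: 0.745
q [-0.68, 0.52, -0.18, 1.65, 0.5, 1.45, -1.59]
shift [ 0.0006  0.007  -0.0334] rot deg [-47.2  16.9  45.3] | a [ 0.039 -0.56  -0.828] y [ 0.848 -0.42   0.324]
shift [ 0.0006  0.007  -0.0334] rot deg [-45.1  20.7  35.9] | a [ 0.039 -0.56  -0.828] y [ 0.848 -0.42   0.324]
shift [ 0.0006  0.007  -0.0334] rot deg [-42.8  24.4  26.6] | a [ 0.039 -0.56  -0.828] y [ 0.848 -0.42   0.324]
```

```bash

python3 -m jog '[{"gripper":0.5,"dx":0,"dy":0.007,"dz":-0.01,"rx":-47.2,"ry":16.9,"rz":45.3},{"gripper":0.5,"dx":0,"dy":0.007,"dz":-0.02,"rx":-47.2,"ry":16.9,"rz":45.3},{"gripper":0.5,"dx":0,"dy":0.007,"dz":-0.03,"rx":-47.2,"ry":16.9,"rz":45.3},{"gripper":0.5,"dx":0,"dy":0.007,"dz":-0.05,"rx":-47.2,"ry":16.9,"rz":45.3},{"gripper":0.5,"dx":0,"dy":0.007,"dz":-0.07,"rx":-47.2,"ry":16.9,"rz":45.3},{"gripper":0.5,"dx":0,"dy":0.007,"dz":-0.09,"rx":-47.2,"ry":16.9,"rz":45.3},{"gripper":0.5,"dx":0,"dy":0.007,"dz":-0.1,"rx":-47.2,"ry":16.9,"rz":45.3},{"gripper":0.5,"dx":0,"dy":0.007,"dz":-0.1,"rx":-47.2,"ry":16.9,"rz":45.3},{"gripper":0.5,"dx":0,"dy":0.007,"dz":-0.1,"rx":-47.2,"ry":16.9,"rz":45.3},{"gripper":0.5,"dx":0,"dy":0.007,"dz":-0.1,"rx":-47.2,"ry":16.9,"rz":45.3}]'; python3 log.py
python3 - <<'E'
from delta import *
place([.509,.267,.082],-60)
from h import *
c=read_camera("scene");cv2.imwrite("pics/s2.png",cv2.resize(c["pixels"][180:390,280:560],None,fx=2.5,fy=2.5))
r=cut_out("scene","beaker")[:1]
for k in r:
    P=cloud(c,cv2.erode(k["mask"].astype(np.uint8),np.ones((3,3)))>0);print(k["conf"],np.percentile(P,[1,50,99],axis=0).round(3))
E
```

```text
t: 6.85
eef_pos: [0.5087, 0.2662, 0.1329]
tool_rot: [0.857, 0.07, 0.114, -0.497]
contact_force: [-0.1, -0.3, -2.0]
gripper_width: 0.744
q [-0.94, 0.88, -0.17, 1.78, 1.04, 1.66, -1.22]
shift [ 0.0003  0.0008 -0.0509] rot deg [-0.3  0.2  0.3] | a [ 0.479 -0.837 -0.265] y [0.869 0.496 0.006]
0.74 [[0.479 0.236 0.061]
 [0.52  0.263 0.13 ]
 [0.542 0.296 0.166]]
```

View pics/s2.png

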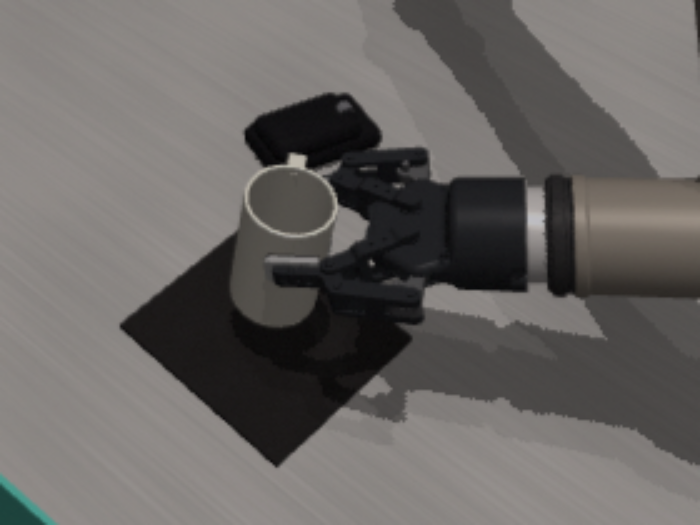

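The beaker hangs upright over the mat, mouth up with its rim at (290,200). Its base is about 51 mm above the mat top, so I lower it.

```bash

python3 -m jog '[{"gripper":0.5,"dx":0,"dy":0.001,"dz":-0.02,"rx":-0.3,"ry":0.2,"rz":0.3},{"gripper":0.5,"dx":0,"dy":0.001,"dz":-0.035,"rx":-0.3,"ry":0.2,"rz":0.3},{"gripper":0.5,"dx":0,"dy":0.001,"dz":-0.042,"rx":-0.3,"ry":0.2,"rz":0.3},{"gripper":0.5,"dx":0,"dy":0.001,"dz":-0.045,"rx":-0.3,"ry":0.2,"rz":0.3},{"gripper":0.5,"dx":0,"dy":0.001,"dz":-0.047,"rx":-0.3,"ry":0.2,"rz":0.3},{"gripper":0.5,"dx":0,"dy":0.001,"dz":-0.047,"rx":-0.3,"ry":0.2,"rz":0.3}]'; 
python3 -m jog '[{"gripper":0.5,"dx":0,"dy":0,"dz":-0.0015,"rx":0,"ry":0,"rz":0},{"gripper":0.5,"dx":0,"dy":0,"dz":-0.003,"rx":0,"ry":0,"rz":0},{"gripper":0.5,"dx":0,"dy":0,"dz":-0.003,"rx":0,"ry":0,"rz":0}]';python3 log.py
python3 - <<'E'
from delta import *
place([.509,.267,.082],-60)
from h import *
c=read_camera("scene")
for k in cut_out("scene","beaker")[:1]:
    P=cloud(c,cv2.erode(k["mask"].astype(np.uint8),np.ones((3,3)))>0);print(k["conf"],np.percentile(P,[1,50,99],axis=0).round(3))
E
```

```text
t: 7.55
eef_pos: [0.5084, 0.2673, 0.0851]
tool_rot: [0.859, 0.065, 0.114, -0.495]
contact_force: [0.2, -0.3, -0.6]
gripper_width: 0.744
t: 7.85
eef_pos: [0.5086, 0.2671, 0.0843]
tool_rot: [0.859, 0.064, 0.112, -0.495]
contact_force: [-3.3, 0.3, 8.8]
gripper_width: 0.749
q [-0.95, 0.97, -0.16, 1.76, 1.05, 1.64, -1.27]
shift [ 0.0004 -0.0001 -0.0023] rot deg [ 0.3  0.1 -0.1] | a [ 0.485 -0.836 -0.256] y [ 0.865  0.502 -0.001]
0.98 [[0.479 0.237 0.015]
 [0.513 0.263 0.083]
 [0.542 0.297 0.118]]
```

```bash

python3 -m jog '[{"gripper":0.2,"dx":0,"dy":0,"dz":0.001,"rx":0,"ry":0,"rz":0},{"gripper":0,"dx":0,"dy":0,"dz":0.001,"rx":0,"ry":0,"rz":0},{"gripper":0,"dx":0,"dy":0,"dz":0.001,"rx":0,"ry":0,"rz":0},{"gripper":0,"dx":0,"dy":0,"dz":0.001,"rx":0,"ry":0,"rz":0},{"gripper":0,"dx":-0.01,"dy":0.017,"dz":0.005,"rx":0,"ry":0,"rz":0},{"gripper":0,"dx":-0.024,"dy":0.042,"dz":0.013,"rx":0,"ry":0,"rz":0},{"gripper":0,"dx":-0.044,"dy":0.076,"dz":0.024,"rx":0,"ry":0,"rz":0},{"gripper":0,"dx":-0.058,"dy":0.1,"dz":0.05,"rx":0,"ry":0,"rz":0},{"gripper":0,"dx":-0.058,"dy":0.1,"dz":0.09,"rx":0,"ry":0,"rz":0},{"gripper":0,"dx":-0.058,"dy":0.1,"dz":0.13,"rx":0,"ry":0,"rz":0}]';python3 log.py
python3 - <<'E'
from delta import *
from h import *
c=read_camera("top")
for k in cut_out("top","beaker")[:1]:
    P=cloud(c,cv2.erode(k["mask"].astype(np.uint8),np.ones((3,3)))>0);print(k["conf"],np.percentile(P,[1,50,99],axis=0).round(3))
    Q=P[P[:,2]>.105];print("rim",len(Q),cv2.minEnclosingCircle((Q[:,:2]*1000).astype(np.float32)))
for k in cut_out("top","brush")[:1]:
    P=cloud(c,k["mask"])
    for z in(.065,.08,.1,.12,.14,.16,.18,.195):
        Q=P[abs(P[:,2]-z)<.01];print(z,len(Q),np.median(Q,0).round(3) if len(Q) else '')
c=read_camera("scene");cv2.imwrite("pics/s3.png",c["pixels"])
for k in cut_out("scene","brush")[:1]:
    P=cloud(c,k["mask"])
    for z in(.065,.08,.1,.12,.14,.16,.18,.195):
        Q=P[abs(P[:,2]-z)<.01];print(z,len(Q),np.median(Q,0).round(3) if len(Q) else '')
print(c["cam_to_world"][:3,3].round(2),read_camera("top")["cam_to_world"][:3,3].round(2))
q=load()[-1][0];go([.55,-.05,.35],-Z,np.array([0,-1.,0]));go([.55,-.05,.35],-Z,np.array([.283,-.959,0]))
E
```

```text
t: 8.95
eef_pos: [0.4485, 0.3695, 0.2126]
tool_rot: [0.86, 0.064, 0.115, -0.493]
contact_force: [0.3, 0.2, 0.1]
gripper_width: 1.003
q [-1.08, 0.82, -0.2, 1.64, 0.94, 1.85, -1.11]
0.61 [[0.478 0.233 0.007]
 [0.506 0.28  0.059]
 [0.533 0.295 0.118]]
rim 108 ((503.8805847167969, 262.5633544921875), 32.80982971191406)
0.065 41 [ 0.593 -0.279  0.065]
0.08 152 [ 0.593 -0.287  0.087]
0.1 40 [ 0.597 -0.29   0.092]
0.12 11 [ 0.595 -0.289  0.125]
0.14 26 [ 0.597 -0.288  0.139]
0.16 22 [ 0.597 -0.288  0.161]
0.18 25 [ 0.596 -0.288  0.182]
0.195 60 [ 0.598 -0.291  0.198]
[1.04 0.53 0.86] [ 0.51 -0.01  0.98]
shift [ 0.1003 -0.4174  0.1389] rot deg [  76.5  -44.2 -100.1] | a [ 0.485 -0.835 -0.26 ] y [ 0.864  0.503 -0.004]
shift [ 0.1003 -0.4174  0.1389] rot deg [ 78.6 -31.5 -87.1] | a [ 0.485 -0.835 -0.26 ] y [ 0.864  0.503 -0.004]
```

View pics/s3.png

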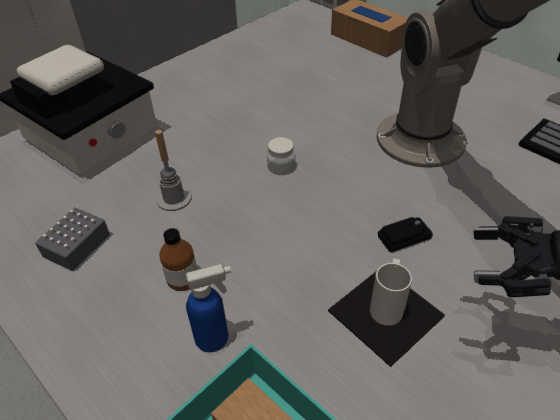

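The scene view shows the beaker standing upright and free on the mat at (390,295), with the brush in its holder at (165,170). Next I reorient the tool downward on the way to the brush.

```bash

python3 -m jog '[{"gripper":0,"dx":0,"dy":0,"dz":0.04,"rx":78.6,"ry":-31.5,"rz":-87.1},{"gripper":0,"dx":0,"dy":0,"dz":0.08,"rx":78.6,"ry":-31.5,"rz":-87.1},{"gripper":0,"dx":0,"dy":-0.02,"dz":0.12,"rx":78.6,"ry":-31.5,"rz":-87.1},{"gripper":0,"dx":0.01,"dy":-0.05,"dz":0.13,"rx":78.6,"ry":-31.5,"rz":-87.1},{"gripper":0,"dx":0.02,"dy":-0.08,"dz":0.13,"rx":78.6,"ry":-31.5,"rz":-87.1},{"gripper":0,"dx":0.03,"dy":-0.12,"dz":0.13,"rx":78.6,"ry":-31.5,"rz":-87.1},{"gripper":0,"dx":0.04,"dy":-0.16,"dz":0.13,"rx":78.6,"ry":-31.5,"rz":-87.1},{"gripper":0,"dx":0.06,"dy":-0.2,"dz":0.13,"rx":78.6,"ry":-31.5,"rz":-87.1},{"gripper":0,"dx":0.08,"dy":-0.24,"dz":0.13,"rx":78.6,"ry":-31.5,"rz":-87.1},{"gripper":0,"dx":0.08,"dy":-0.28,"dz":0.13,"rx":78.6,"ry":-31.5,"rz":-87.1}]';python3 log.py
python3 -c "
from delta import *
go([.599,-.291,.32],-Z,np.array([.34,-.94,0]))"
```

```text
t: 10.25
eef_pos: [0.5319, 0.0851, 0.3409]
tool_rot: [-0.376, -0.571, -0.117, 0.721]
contact_force: [0.5, 0.6, -0.3]
gripper_width: 1.0
q [-0.57, 0.29, 0.12, 1.69, 0.32, 1.42, -1.37]
shift [ 0.0671 -0.3761 -0.0209] rot deg [ 23.1  -8.5 -21.6] | a [-0.066 -0.408 -0.911] y [ 0.676 -0.69   0.26 ]
```

```bash

python3 -m jog '[{"gripper":0,"dx":0.01,"dy":-0.05,"dz":0,"rx":23,"ry":-8.5,"rz":-21.6},{"gripper":0,"dx":0.02,"dy":-0.1,"dz":0,"rx":23,"ry":-8.5,"rz":-21.6},{"gripper":0,"dx":0.03,"dy":-0.15,"dz":0,"rx":23,"ry":-8.5,"rz":-21.6},{"gripper":0,"dx":0.04,"dy":-0.2,"dz":0,"rx":23,"ry":-8.5,"rz":-21.6},{"gripper":0,"dx":0.05,"dy":-0.25,"dz":0,"rx":23,"ry":-8.5,"rz":-21.6},{"gripper":0,"dx":0.06,"dy":-0.3,"dz":-0.01,"rx":23,"ry":-8.5,"rz":-21.6},{"gripper":0,"dx":0.067,"dy":-0.35,"dz":-0.02,"rx":23,"ry":-8.5,"rz":-21.6},{"gripper":0,"dx":0.067,"dy":-0.376,"dz":-0.02,"rx":23,"ry":-8.5,"rz":-21.6},{"gripper":0,"dx":0.067,"dy":-0.376,"dz":-0.02,"rx":23,"ry":-8.5,"rz":-21.6}]';python3 log.py
python3 - <<'E'
from delta import *
go([.599,-.291,.17],-Z,np.array([.34,-.94,0]))
from h import *
c=read_camera("wrist");cv2.imwrite("pics/w2.png",c["pixels"])
print([ (k["conf"],k["box"]) for k in spot_in("wrist","brush")[:2]],c["camera_matrix"],c["cam_to_world"].round(3))
c=read_camera("scene");
for k in cut_out("scene","brush")[:1]:
    P=cloud(c,k["mask"])
    for z in(.07,.09,.12,.14,.16,.18,.195):
        Q=P[abs(P[:,2]-z)<.01];print(z,len(Q),np.median(Q,0).round(3) if len(Q) else '')
E
```

```text
t: 11.15
eef_pos: [0.5948, -0.2952, 0.3193]
tool_rot: [-0.123, -0.695, -0.119, 0.699]
contact_force: [0.6, 0.3, 0.5]
gripper_width: 1.001
q [0.11, 0.42, 0.36, 1.52, -0.15, 1.23, -0.74]
shift [ 0.0042  0.0042 -0.1493] rot deg [ 0.4 -0.3  0.2] | a [-0.005 -0.007 -1.   ] y [ 0.337 -0.941  0.005]
[(0.73, [286.0, 180.7, 34.0, 62.0])] [[325.1922621    0.         284.35101059]
 [  0.         325.1922621  209.20547474]
 [  0.           0.           1.        ]] [[ 0.337 -0.892 -0.303  0.673]
 [-0.942 -0.317 -0.113 -0.267]
 [ 0.005  0.323 -0.946  0.442]
 [ 0.     0.     0.     1.   ]]
0.07 110 [ 0.608 -0.281  0.07 ]
0.09 137 [ 0.604 -0.287  0.087]
0.12 34 [ 0.602 -0.291  0.123]
0.14 50 [ 0.603 -0.289  0.14 ]
0.16 51 [ 0.602 -0.289  0.161]
0.18 57 [ 0.603 -0.29   0.18 ]
0.195 60 [ 0.602 -0.289  0.196]
```

View pics/w2.png

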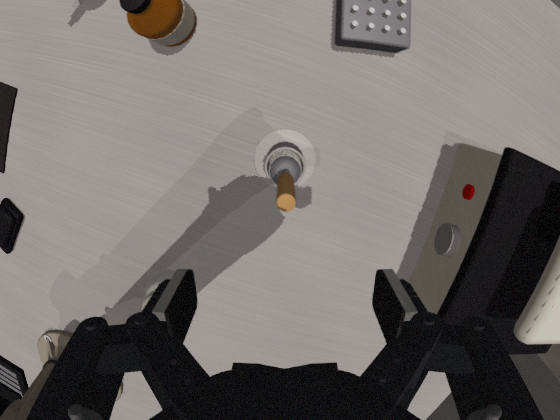

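The wrist view shows the brush top at (286,202), centred between the fingers. Next I descend and grip it.

```bash

python3 -m jog '[{"gripper":0.2,"dx":0.004,"dy":0.001,"dz":-0.04,"rx":0.4,"ry":-0.3,"rz":0.2},{"gripper":0.2,"dx":0.004,"dy":0.001,"dz":-0.08,"rx":0.4,"ry":-0.3,"rz":0.2},{"gripper":0.2,"dx":0.004,"dy":0.001,"dz":-0.12,"rx":0.4,"ry":-0.3,"rz":0.2},{"gripper":0.2,"dx":0.004,"dy":0.001,"dz":-0.148,"rx":0.4,"ry":-0.3,"rz":0.2},{"gripper":1,"dx":0.004,"dy":0.001,"dz":-0.148,"rx":0.4,"ry":-0.3,"rz":0.2},{"gripper":1,"dx":0.004,"dy":0.001,"dz":-0.148,"rx":0.4,"ry":-0.3,"rz":0.2},{"gripper":1,"dx":0.004,"dy":0.001,"dz":-0.148,"rx":0.4,"ry":-0.3,"rz":0.2},{"gripper":1,"dx":0.004,"dy":0.001,"dz":-0.148,"rx":0.4,"ry":-0.3,"rz":0.2},{"gripper":1,"dx":0.004,"dy":0.001,"dz":-0.148,"rx":0.4,"ry":-0.3,"rz":0.2},{"gripper":1,"dx":0.004,"dy":0.001,"dz":-0.148,"rx":0.4,"ry":-0.3,"rz":0.2}]' 50;python3 log.py
python3 -m jog '[{"gripper":1,"dx":0,"dy":0,"dz":0,"rx":0,"ry":0,"rz":0},{"gripper":1,"dx":0,"dy":0,"dz":0.03,"rx":0,"ry":0,"rz":0},{"gripper":1,"dx":0,"dy":0,"dz":0.07,"rx":0,"ry":0,"rz":0},{"gripper":1,"dx":0,"dy":0,"dz":0.11,"rx":0,"ry":0,"rz":0},{"gripper":1,"dx":0,"dy":0,"dz":0.15,"rx":0,"ry":0,"rz":0},{"gripper":1,"dx":0,"dy":0,"dz":0.19,"rx":0,"ry":0,"rz":0},{"gripper":1,"dx":0,"dy":0,"dz":0.19,"rx":0,"ry":0,"rz":0}]'; python3 log.py
python3 - <<'E'
from delta import *
go([.507,.264,.36],-Z,np.array([.34,-.94,0]))
from h import *
c=read_camera("top")
for k in cut_out("top","beaker")[:1]:
    P=cloud(c,cv2.dilate(k["mask"].astype(np.uint8),np.ones((3,3)))>0);Q=P[(P[:,2]>.111)&(P[:,2]<.125)];print("rim",len(Q),cv2.minEnclosingCircle((Q[:,:2]*1000).astype(np.float32)))
c=read_camera("scene")
for k in cut_out("scene","beaker")[:1]:
    P=cloud(c,cv2.dilate(k["mask"].astype(np.uint8),np.ones((3,3)))>0);Q=P[(P[:,2]>.111)&(P[:,2]<.125)];print("rim",len(Q),cv2.minEnclosingCircle((Q[:,:2]*1000).astype(np.float32)))
for k in cut_out("scene","brush")[:1]:
    P=cloud(c,k["mask"]);print(k["conf"],np.percentile(P[:,2],[1,99]).round(3))
    for z in(.2,.22,.24,.26,.28,.3,.32):
        Q=P[abs(P[:,2]-z)<.01];print(z,len(Q),np.median(Q,0).round(3) if len(Q) else '')
E
```

```text
t: 12.35
eef_pos: [0.6028, -0.2889, 0.1763]
tool_rot: [0.126, 0.7, 0.125, -0.692]
contact_force: [0.3, -0.7, 5.6]
gripper_width: 0.174
q [0.13, 0.55, 0.32, 1.66, -0.21, 0.95, -0.69]
t: 13.05
eef_pos: [0.6031, -0.2889, 0.371]
tool_rot: [0.126, 0.701, 0.124, -0.69]
contact_force: [-0.2, -0.2, -0.2]
gripper_width: 0.174
q [0.1, 0.39, 0.36, 1.45, -0.15, 1.32, -0.74]
shift [-0.0961  0.5529 -0.011 ] rot deg [ 0.   0.9 -0.5] | a [ 0.016 -0.    -1.   ] y [ 0.349 -0.937  0.006]
rim 180 ((501.93609619140625, 262.951416015625), 36.51116943359375)
rim 283 ((503.286376953125, 263.48236083984375), 37.87074661254883)
0.8 [-0.001  0.337]
0.2 92 [ 0.604 -0.276  0.203]
0.22 142 [ 0.604 -0.276  0.22 ]
0.24 146 [ 0.605 -0.276  0.24 ]
0.26 153 [ 0.604 -0.275  0.26 ]
0.28 162 [ 0.6   -0.283  0.277]
0.3 40 [ 0.598 -0.286  0.299]
0.32 73 [ 0.599 -0.284  0.319]
```

```bash

python3 -m jog '[{"gripper":1,"dx":-0.005,"dy":0.03,"dz":0,"rx":0,"ry":0,"rz":0},{"gripper":1,"dx":-0.01,"dy":0.07,"dz":0,"rx":0,"ry":0,"rz":0},{"gripper":1,"dx":-0.02,"dy":0.115,"dz":0,"rx":0,"ry":0,"rz":0},{"gripper":1,"dx":-0.03,"dy":0.16,"dz":0,"rx":0,"ry":0,"rz":0},{"gripper":1,"dx":-0.04,"dy":0.205,"dz":0,"rx":0,"ry":0,"rz":0},{"gripper":1,"dx":-0.05,"dy":0.25,"dz":0,"rx":0,"ry":0,"rz":0},{"gripper":1,"dx":-0.06,"dy":0.295,"dz":0,"rx":0,"ry":0,"rz":0},{"gripper":1,"dx":-0.07,"dy":0.34,"dz":0,"rx":0,"ry":0,"rz":0},{"gripper":1,"dx":-0.08,"dy":0.385,"dz":0,"rx":0,"ry":0,"rz":0},{"gripper":1,"dx":-0.09,"dy":0.43,"dz":0,"rx":0,"ry":0,"rz":0}]'
python3 -m jog '[{"gripper":1,"dx":0,"dy":0.04,"dz":0,"rx":0,"ry":0.9,"rz":0},{"gripper":1,"dx":0,"dy":0.08,"dz":0,"rx":0,"ry":0.9,"rz":0},{"gripper":1,"dx":0,"dy":0.11,"dz":0,"rx":0,"ry":0.9,"rz":0},{"gripper":1,"dx":0,"dy":0.125,"dz":0,"rx":0,"ry":0.9,"rz":0},{"gripper":1,"dx":0,"dy":0.125,"dz":0,"rx":0,"ry":0.9,"rz":0},{"gripper":1,"dx":0,"dy":0.125,"dz":0,"rx":0,"ry":0.9,"rz":0}]'
python3 - <<'E'
from delta import *
go([.513,.266,.36],-Z,np.array([.34,-.94,0]))
from h import *
c=read_camera("scene");cv2.imwrite("pics/s4.png",cv2.resize(c["pixels"][90:370,290:500],None,fx=2.1,fy=2.1))
cam=c["cam_to_world"][:3,3]
for k in cut_out("scene","brush")[:1]:
    P=cloud(c,k["mask"])
    for z in(.21,.23,.25,.27,.31,.33):
        Q=P[abs(P[:,2]-z)<.01]
        if len(Q): print(z,len(Q),np.median(Q,0).round(3),np.percentile(Q[:,:2],[3,97],axis=0).round(3).tolist())
for k in cut_out("scene","beaker")[:1]:
    P=cloud(c,k["mask"])
    for z in(.03,.05,.07,.09):
        Q=P[abs(P[:,2]-z)<.01]
        if len(Q): print("bk",z,len(Q),np.median(Q,0).round(3),np.percentile(Q[:,:2],[3,97],axis=0).round(3).tolist())
E
```

```text
t: 14.3
eef_pos: [0.5099, 0.1438, 0.3627]
tool_rot: [0.125, 0.697, 0.126, -0.695]
contact_force: [0.1, 0.2, -1.2]
gripper_width: 0.176
t: 14.9
eef_pos: [0.5116, 0.2654, 0.3633]
tool_rot: [-0.124, -0.692, -0.126, 0.7]
contact_force: [0.4, -0.8, -0.8]
gripper_width: 0.171
shift [ 0.0014  0.0006 -0.0033] rot deg [-0.1 -0.6 -0.4] | a [-0.011  0.001 -1.   ] y [ 0.347 -0.938 -0.005]
0.21 178 [0.518 0.27  0.21 ] [[0.501, 0.251], [0.523, 0.281]]
0.23 190 [0.518 0.272 0.23 ] [[0.501, 0.251], [0.523, 0.281]]
0.25 197 [0.519 0.272 0.25 ] [[0.501, 0.252], [0.523, 0.281]]
0.27 364 [0.513 0.268 0.274] [[0.494, 0.249], [0.523, 0.281]]
0.31 76 [0.51  0.267 0.312] [[0.504, 0.259], [0.514, 0.271]]
0.33 103 [0.512 0.267 0.33 ] [[0.504, 0.258], [0.514, 0.272]]
bk 0.03 207 [0.533 0.281 0.031] [[0.501, 0.245], [0.54, 0.297]]
bk 0.05 313 [0.526 0.267 0.051] [[0.478, 0.241], [0.539, 0.297]]
bk 0.07 399 [0.515 0.267 0.07 ] [[0.478, 0.238], [0.539, 0.297]]
bk 0.09 450 [0.509 0.267 0.09 ] [[0.478, 0.237], [0.539, 0.297]]
```

View pics/s4.png

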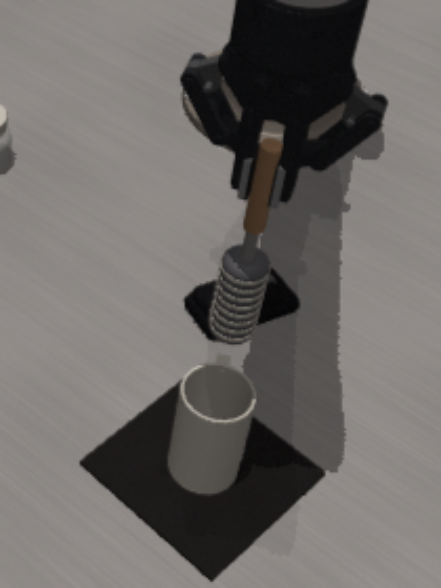

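The brush hangs upright at (240,300), directly over the beaker mouth (218,395), and the offset is about 2 mm. I lower it in.

```bash

python3 -m jog '[{"gripper":1,"dx":0.002,"dy":0.002,"dz":-0.03,"rx":0,"ry":-0.5,"rz":0},{"gripper":1,"dx":0.002,"dy":0.002,"dz":-0.06,"rx":0,"ry":-0.5,"rz":0},{"gripper":1,"dx":0.002,"dy":0.002,"dz":-0.08,"rx":0,"ry":-0.5,"rz":0},{"gripper":1,"dx":0.002,"dy":0.002,"dz":-0.1,"rx":0,"ry":-0.5,"rz":0},{"gripper":1,"dx":0.002,"dy":0.002,"dz":-0.12,"rx":0,"ry":-0.5,"rz":0},{"gripper":1,"dx":0.002,"dy":0.002,"dz":-0.14,"rx":0,"ry":-0.5,"rz":0},{"gripper":1,"dx":0.002,"dy":0.002,"dz":-0.155,"rx":0,"ry":-0.5,"rz":0},{"gripper":1,"dx":0.002,"dy":0.002,"dz":-0.165,"rx":0,"ry":-0.5,"rz":0},{"gripper":1,"dx":0.002,"dy":0.002,"dz":-0.172,"rx":0,"ry":-0.5,"rz":0},{"gripper":1,"dx":0.002,"dy":0.002,"dz":-0.175,"rx":0,"ry":-0.5,"rz":0}]'
python3 -m jog '[{"gripper":1,"dx":0,"dy":0,"dz":-0.002,"rx":0,"ry":0,"rz":0},{"gripper":1,"dx":0,"dy":0,"dz":-0.004,"rx":0,"ry":0,"rz":0},{"gripper":1,"dx":0,"dy":0,"dz":-0.005,"rx":0,"ry":0,"rz":0},{"gripper":1,"dx":0,"dy":0,"dz":-0.005,"rx":0,"ry":0,"rz":0}]'
```

```text
t: 16.05
eef_pos: [0.5135, 0.2687, 0.1887]
tool_rot: [-0.124, -0.696, -0.126, 0.696]
contact_force: [0.6, -0.4, -0.2]
gripper_width: 0.174
t: 16.45
eef_pos: [0.5134, 0.2693, 0.1841]
tool_rot: [-0.124, -0.696, -0.126, 0.696]
contact_force: [0.0, -0.4, -1.1]
gripper_width: 0.174
```

```bash

python3 -m jog '[{"gripper":1,"dx":0,"dy":-0.001,"dz":-0.002,"rx":0,"ry":0,"rz":0},{"gripper":1,"dx":0,"dy":-0.001,"dz":-0.003,"rx":0,"ry":0,"rz":0},{"gripper":1,"dx":0,"dy":-0.001,"dz":-0.003,"rx":0,"ry":0,"rz":0}]'
python3 - <<'E'
from delta import *
from h import *
c=read_camera("scene");cv2.imwrite("pics/s5.png",cv2.resize(c["pixels"][150:370,290:500],None,fx=2.1,fy=2.1))
for k in cut_out("scene","brush")[:1]:
    P=cloud(c,k["mask"]);print(np.percentile(P[:,2],[1,50,99]).round(3))
for k in cut_out("scene","beaker")[:1]:
    P=cloud(c,k["mask"])
    for z in(.03,.05,.07,.09):
        Q=P[abs(P[:,2]-z)<.01]
        if len(Q): print("bk",z,len(Q),np.median(Q,0).round(3),np.percentile(Q[:,:2],[3,97],axis=0).round(3).tolist())
E
```

```text
t: 16.75
eef_pos: [0.5135, 0.2682, 0.1812]
tool_rot: [-0.124, -0.696, -0.126, 0.696]
contact_force: [0.5, -0.6, 1.8]
gripper_width: 0.176
[0.069 0.137 0.206]
bk 0.03 206 [0.533 0.279 0.03 ] [[0.503, 0.244], [0.54, 0.297]]
bk 0.05 219 [0.533 0.281 0.05 ] [[0.502, 0.245], [0.539, 0.297]]
bk 0.07 302 [0.529 0.273 0.071] [[0.478, 0.237], [0.54, 0.297]]
bk 0.09 392 [0.518 0.27  0.09 ] [[0.478, 0.237], [0.539, 0.297]]
```

View pics/s5.png

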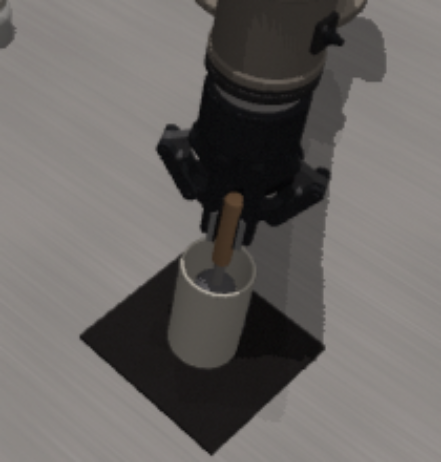

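The brush is in the beaker, top at z = 0.206, with contact on the floor. Next are two 68 mm strokes.

```bash

U='x'
python3 -m jog '[{"gripper":1,"dx":0,"dy":0,"dz":0.03,"rx":0,"ry":0,"rz":0},{"gripper":1,"dx":0,"dy":0,"dz":0.06,"rx":0,"ry":0,"rz":0},{"gripper":1,"dx":0,"dy":0,"dz":0.068,"rx":0,"ry":0,"rz":0},{"gripper":1,"dx":0,"dy":0,"dz":0.068,"rx":0,"ry":0,"rz":0},{"gripper":1,"dx":0,"dy":0,"dz":0.068,"rx":0,"ry":0,"rz":0}]'
python3 -m jog '[{"gripper":1,"dx":0,"dy":0,"dz":-0.03,"rx":0,"ry":0,"rz":0},{"gripper":1,"dx":0,"dy":0,"dz":-0.05,"rx":0,"ry":0,"rz":0},{"gripper":1,"dx":0,"dy":0,"dz":-0.062,"rx":0,"ry":0,"rz":0},{"gripper":1,"dx":0,"dy":0,"dz":-0.067,"rx":0,"ry":0,"rz":0},{"gripper":1,"dx":0,"dy":0,"dz":-0.068,"rx":0,"ry":0,"rz":0},{"gripper":1,"dx":0,"dy":0,"dz":-0.068,"rx":0,"ry":0,"rz":0},{"gripper":1,"dx":0,"dy":0,"dz":-0.068,"rx":0,"ry":0,"rz":0}]'
python3 -m jog '[{"gripper":1,"dx":0,"dy":0,"dz":0.03,"rx":0,"ry":0,"rz":0},{"gripper":1,"dx":0,"dy":0,"dz":0.06,"rx":0,"ry":0,"rz":0},{"gripper":1,"dx":0,"dy":0,"dz":0.068,"rx":0,"ry":0,"rz":0},{"gripper":1,"dx":0,"dy":0,"dz":0.068,"rx":0,"ry":0,"rz":0},{"gripper":1,"dx":0,"dy":0,"dz":0.068,"rx":0,"ry":0,"rz":0}]'
python3 -m jog '[{"gripper":1,"dx":0,"dy":0,"dz":-0.03,"rx":0,"ry":0,"rz":0},{"gripper":1,"dx":0,"dy":0,"dz":-0.05,"rx":0,"ry":0,"rz":0},{"gripper":1,"dx":0,"dy":0,"dz":-0.062,"rx":0,"ry":0,"rz":0},{"gripper":1,"dx":0,"dy":0,"dz":-0.067,"rx":0,"ry":0,"rz":0},{"gripper":1,"dx":0,"dy":0,"dz":-0.068,"rx":0,"ry":0,"rz":0},{"gripper":1,"dx":0,"dy":0,"dz":-0.068,"rx":0,"ry":0,"rz":0},{"gripper":1,"dx":0,"dy":0,"dz":-0.068,"rx":0,"ry":0,"rz":0}]'
```

```text
t: 17.4
eef_pos: [0.5127, 0.268, 0.2477]
tool_rot: [-0.125, -0.695, -0.126, 0.697]
contact_force: [0.5, 0.5, -1.1]
gripper_width: 0.173
t: 18.1
eef_pos: [0.5132, 0.2676, 0.1812]
tool_rot: [-0.125, -0.695, -0.126, 0.697]
contact_force: [-1.4, -2.0, 5.0]
gripper_width: 0.173
t: 18.6
eef_pos: [0.5128, 0.268, 0.2478]
tool_rot: [-0.125, -0.695, -0.126, 0.697]
contact_force: [0.5, 0.0, -1.2]
gripper_width: 0.172
t: 19.3
eef_pos: [0.5135, 0.2683, 0.1811]
tool_rot: [-0.124, -0.696, -0.126, 0.696]
contact_force: [0.1, -0.8, 2.6]
gripper_width: 0.173
```

Both strokes went the full 67 mm and returned to floor contact each time. Next I release partway so the brush stays centred, then rise straight up.

```bash

python3 -m jog '[{"gripper":0.7,"dx":0,"dy":0,"dz":0,"rx":0,"ry":0,"rz":0},{"gripper":0.5,"dx":0,"dy":0,"dz":0,"rx":0,"ry":0,"rz":0},{"gripper":0.3,"dx":0,"dy":0,"dz":0,"rx":0,"ry":0,"rz":0},{"gripper":0,"dx":0,"dy":0,"dz":0,"rx":0,"ry":0,"rz":0},{"gripper":0,"dx":0,"dy":0,"dz":0,"rx":0,"ry":0,"rz":0},{"gripper":0,"dx":0,"dy":0,"dz":0,"rx":0,"ry":0,"rz":0},{"gripper":0,"dx":0,"dy":0,"dz":0.02,"rx":0,"ry":0,"rz":0},{"gripper":0,"dx":0,"dy":0,"dz":0.06,"rx":0,"ry":0,"rz":0},{"gripper":0,"dx":0,"dy":0,"dz":0.1,"rx":0,"ry":0,"rz":0},{"gripper":0,"dx":0,"dy":0,"dz":0.14,"rx":0,"ry":0,"rz":0}]'
python3 -m jog '[{"gripper":0,"dx":0,"dy":0,"dz":0.04,"rx":0,"ry":0,"rz":0},{"gripper":0,"dx":0,"dy":0,"dz":0.04,"rx":0,"ry":0,"rz":0},{"gripper":0,"dx":0,"dy":0,"dz":0.04,"rx":0,"ry":0,"rz":0},{"gripper":0,"dx":0,"dy":0,"dz":0.04,"rx":0,"ry":0,"rz":0},{"gripper":0,"dx":0,"dy":0,"dz":0.04,"rx":0,"ry":0,"rz":0},{"gripper":0,"dx":0,"dy":0,"dz":0.04,"rx":0,"ry":0,"rz":0}]'
python3 - <<'E'
from h import *
c=read_camera("scene");cv2.imwrite("pics/s6.png",c["pixels"])
for n in("brush","beaker","spray","amber","mouse"):
  for k in cut_out("scene",n)[:1]:
    P=cloud(c,cv2.erode(k["mask"].astype(np.uint8),np.ones((3,3)))>0);print(n,np.percentile(P,[2,50,98],axis=0).round(3).tolist())
E
```

```text
t: 20.3
eef_pos: [0.5131, 0.2681, 0.3224]
tool_rot: [-0.124, -0.696, -0.126, 0.696]
contact_force: [1.3, 0.3, -0.5]
gripper_width: 1.004
t: 20.9
eef_pos: [0.5129, 0.268, 0.3596]
tool_rot: [-0.125, -0.695, -0.126, 0.697]
contact_force: [-0.4, -0.2, 0.2]
gripper_width: 0.996
brush [[0.5, 0.253, 0.092], [0.512, 0.268, 0.145], [0.517, 0.277, 0.205]]
beaker [[0.479, 0.237, 0.015], [0.531, 0.276, 0.078], [0.54, 0.297, 0.115]]
spray [[0.747, 0.057, 0.015], [0.786, 0.081, 0.124], [0.81, 0.095, 0.197]]
amber [[0.713, -0.094, 0.014], [0.745, -0.069, 0.09], [0.765, -0.054, 0.141]]
mouse [[0.281, 0.146, 0.013], [0.332, 0.18, 0.032], [0.374, 0.215, 0.037]]
```

View pics/s6.png

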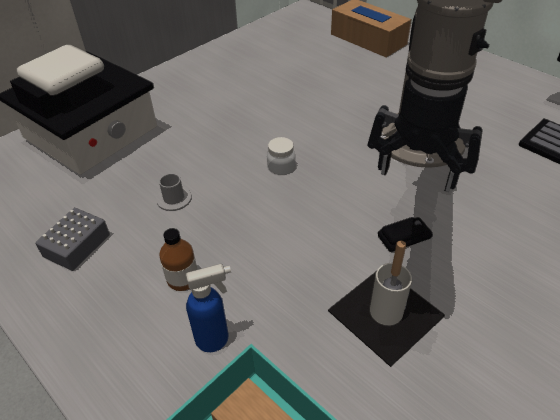

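The brush stands in the upright beaker (398,260) on the mat, the gripper is clear above it, and the other objects look unmoved. I'm handing in.

```bash
python3 -c "from station import hand_in;print(hand_in())"
```

```text
the job is handed in; nothing more can be done
None
```

The job is done and handed in at about 21 s of the 64 s allowed; hand-in reports no verdict, so the result is based on my own checks.

- **Beaker:** I gripped it near its mouth, turned it upright in the air, set it down on the mat until I felt contact (about 9 N), and let go. It ended near the mat's centre, about (0.508, 0.266) m against (0.509, 0.267) m.
- **Scrub:** I took the brush from its holder and lowered it to light contact with the beaker floor. I made two 67 mm strokes, each back down to floor contact, then released the brush standing in the beaker and raised the gripper clear.
- **Last check:** The final scene picture and depth data show the beaker upright and the brush standing in it, with its top at about 0.205 m, which matches its end resting on the floor. The spray bottle, amber bottle and mouse are within about 3 mm of where they started.
- **Weaker checks:** The jar was only checked by eye in the final picture. The first rim-circle fits put the beaker 5 to 7 mm off, probably because they included the spout, so I used the body outline instead. No other check failed or disagreed.

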